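# Hang the fittings basket on the spring-balanced arm

### The arm

A 7-joint arm with a two-finger parallel gripper is mounted at the origin on the work surface. World frame = base frame: x ahead of the robot, y to its left, z up, the work surface at z = 0. Lengths are in mm, angles in rad, forces in N, time in s.
With the tool pointing down it reaches from about 400 to 850 mm from the base axis. Payload 4.4 kg.
Tool frame: the origin (TCP) lies between the finger pads; the fingertips stand ahead of it and the grasp point (between the pads) lies 11 mm behind it (env.tcp_to_tips is the z of the fingertips in the tool frame, in mm); z points along the fingers, y is the direction in which the jaws open and shut (so a half turn about z gives the same grasp; the last joint's range is limited). The gripper opens to 94 mm and grips with 3 to 60 N. Pads are 16 mm wide; open, the fingers measure 119 mm over their backs; the gripper's body (75 mm by 177 mm) begins 78 mm behind the grasp point.
Start: joints at [1.184, 0.628, 0.038, 1.517, -0.027, 0.996, -0.02], TCP at [204.99, -616.844, 213.478] pointing down, gripper open.
Joint ranges: [-3.06, 3.06], [-0.37, 2.12], [-1.25, 1.32], [0.18, 2.47], [-1.1, 4.24], [0.23, 1.98], [-2.94, 2.94]. Speed limits (rad/s): [2.57, 2.57, 3.14, 3.14, 3.14, 3.14, 3.14].

### API

Orientations are given as a 3x3 rotation matrix whose columns are the frame's x, y, z axes.
In Python, from plant import env gives the robot as it stands. Calls block until the motion is done:
- env.move_to(position, orientation): joint-space move of the TCP to a pose.
- env.line_to(position, vel=150, rotation=None, until_force=None): straight line of the TCP; rotation=None keeps the orientation; vel is the mean speed in mm/s. With until_force (N) it stops when the force on the tool has changed by that much, and returns True; else False.
- env.movej(angles): joint-space move.
- env.open_gripper() and env.gripper_close(): open the fingers fully, or close them until they stop; the grip force is fixed at half the most.
- env.dwell(seconds).
- env.inverse_kinematics(position, orientation): joint angles nearest the present ones, or None.
- env.get_state(): the state.
- env.grab_frame(name): name is "scene" or "side" or "wrist"; returns a dict with "frame" (400x640x3 uint8, red, green, blue), "fx", "fy", "cx", "cy" (pixels), "camera_from_world" (4x4, takes a point from world to camera coordinates). Camera axes: x right, y down, z forward; pixel columns grow to the right and rows downward; lengths in mm; the calibration is good to about 2 mm. A picture is of the moment at which its call begins. There is no depth.
A pose or a line that the arm cannot do raises env.IKError and nothing moves.
- env.finish_job(): hands the job in, once; it reports no verdict.
The state is a dict: "t": time; "joint_positions": joint angles; "joint_vel": joint speeds; "joint_efforts": joint torques, N m; "tool_pos": TCP position; "eef_rot": TCP orientation; "contact_force": force on the tool from outside, world axes, zero at the start; "wrist_torque": the same for the moment, N m; "gripper_width": opening from 0.0 (shut) to 1.0 (fully open).
Only numpy, scipy, OpenCV 4.12 (cv2) and the standard library are available. Lean on these libraries where they do the work, as an engineer would, in place of code of your own. Each camera call takes 0.05 s, during which the arm holds its last target. There are 200 camera calls.

### The job

Pick up the small basket of brass fittings by its wooden grip and hang it by its bar in the saddle near the free end of the spring-balanced swing arm. Lower it slowly and gently so that the arm sinks under it without being forced, and let go only when the arm carries the whole weight and has settled, so that it neither drops nor springs up; leave the basket hanging still, and leave the tray, the jar and the mallet where they are.

Things in the scene. Friction and masses are not known exactly. Their poses are not given: they have to be found in the camera images.
- basket: open dark steel basket 70 (x) x 100 (y) x 30 mm high with brass knobs fixed in it. Bail: 8 mm rods at y = +-44 mm carry a level round bar along y (10 mm thick, axis 115 mm above the underside); two straps on the bar's middle carry a wooden grip block; below the bar the bail is open to the basket rim, 80 mm wide. Origin: centre of underside, z up. 177 mm high; mass unknown, under 1 kg
- bar (a point): point on the axis of the basket's bar, at its middle, 115 mm above the underside; this part of the bar, between the two straps (31 mm apart), lies in the saddle when hung
- grip (a point): centre of the part of the wooden grip block to pinch, 160 mm above the basket's underside, 45 mm above bar. The block is 30 mm along the basket's x, 44 mm along its y (pinch it across these 44 mm) and reaches from 22 to 62 mm above the bar's axis
- balancer: fixed post of the spring-balanced arm: 110 mm square foot plate, grey post. Origin: centre of the foot's underside, z up. The arm's hinge lies 155 mm straight above the origin, its level axis along the post's y; the arm points from it along the post's -x. The arm is a bar 16 mm wide, 14 mm high, ending just beyond the saddle in an upturned steel tip (outer face 19 mm beyond saddle)
- saddle (a point): where the bar's axis lies when seated in the arm's V saddle: 220 mm along the arm from the hinge, 15 mm above its centre line; moves with the arm. Saddle 16 mm wide, 26 mm long between the upturned tip (14 mm above this point) and a lower stop on the post side (8 mm); enter it square to the sloping arm. To pass level over the tip the bar's axis must be about 30 mm above this point
- swing_arm (a joint): sink angle in rad: 0 = empty arm, raised against its upper stop, sloping 0.38 rad up from hinge to tip; grows as it sinks; level at 0.38; lower stop 0.55. About 2 N on the saddle starts to sink it, then it sinks about 16 mm per N, springy and little damped: a basket let go too early or pressed too low makes it bounce. A held bar that pushes level along the arm loads it too
- tray: bystander: loose dark steel tray 70 x 100 x 30 mm, like the basket but without bail and empty; origin at the centre of its underside
- glue: bystander: jar 56 mm wide and 110 mm high; origin at the centre of its underside
- mallet: bystander: wooden mallet, 240 mm long, lying on the bench; its origin is under the middle of its length
There are look-alikes about, which are no part of the job. There is more than one size of the basket; the one meant has the size given above.

How it is judged:
By the outcome, as a careful person would: the job done as asked, in the order asked, and still so for the second after the job is handed in, with the robot touching nothing.
It also fails if it takes over 72 s, if anything falls off the work surface, if the arm or the gripper's body presses on something with over 40 N, if the wrist force passes 120 N, or if a joint passes its speed limit or range.

## Working session

There is one attempt and no reset: what is moved stays moved. The work goes in short steps, each a Python script; the robot and the scene stay as the last script left them, time stands still between calls to the robot, and variables do not carry over. Pictures are saved under pics/ and viewed, about 8 in all and at most 12, crops included, and the job is handed in when it is done.

```bash
ls; mkdir -p pics; python3 - <<'E'
from plant import env
import cv2,numpy as np
for n in("scene","side"):
    f=env.grab_frame(n); cv2.imwrite(f"pics/{n}0.png",f["frame"][:,:,::-1]); print(n,f["fx"],f["fy"],f["cx"],f["cy"]); print(np.round(f["camera_from_world"],4).tolist())
print(env.get_state(), env.tcp_to_tips)
E
```

```text
pics
scene 461.8881905295029 461.8881905295029 315.5103616617763 193.49228610090182
[[0.5317, 0.8468, -0.0138, -304.1056], [0.7091, -0.454, -0.5395, -323.1965], [-0.4631, 0.277, -0.8419, 1609.0394], [0.0, 0.0, 0.0, 1.0]]
side 414.5908020318993 414.5908020318993 326.0338468999512 203.51418145047555
[[-0.8911, -0.4534, -0.0206, 509.2533], [-0.2037, 0.4401, -0.8746, 260.4872], [0.4056, -0.7751, -0.4845, 937.478], [0.0, 0.0, 0.0, 1.0]]
{'t': 0.1, 'joint_positions': array([ 1.18417758,  0.62928051,  0.03844545,  1.51824343, -0.02704639,
        0.99628667, -0.01997759]), 'joint_vel': array([-8.33179184e-05, -2.18869614e-03,  1.24455202e-03, -2.08726753e-03,
       -1.31311349e-04, -1.14171472e-03,  9.94135826e-04]), 'joint_efforts': array([ 3.76131793e-03, -5.50789833e+01,  1.14722662e+00, -1.87114781e+01,
       -5.23196894e-02,  1.92377548e-02,  7.48061871e-05]), 'tool_pos': array([ 204.83430906, -616.27518486,  212.63650115]), 'eef_rot': array([[ 9.48978450e-01,  3.15340504e-01, -5.16754961e-04],
       [ 3.15340927e-01, -9.48977067e-01,  1.62040450e-03],
       [ 2.05905641e-05, -1.70068294e-03, -9.99998554e-01]]), 'contact_force': array([ 0.91707983, -0.37490011, -0.24017427]), 'wrist_torque': array([-0.02248268, -0.03025618,  0.028081  ]), 'gripper_width': 0.9999421395207145} 8.0
```

View pics/scene0.png

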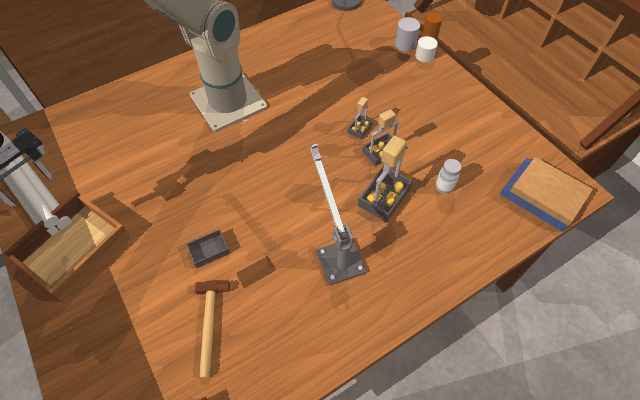

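View pics/side0.png

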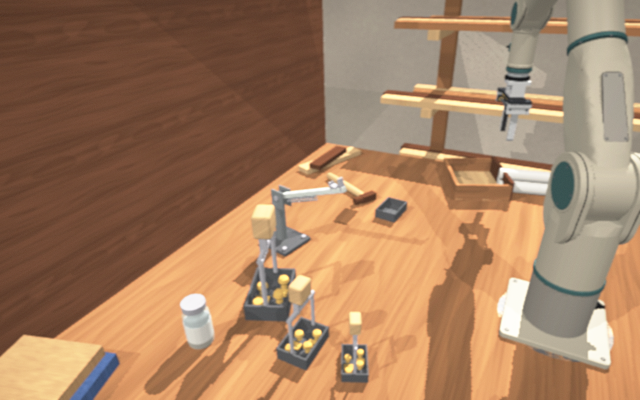

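Candidates for the basket: small at scene (361,128), medium (380,148) and large (388,195). The side view shows them at (355,360), (303,340) and (271,292). The tray is at (208,248), the jar at (448,176), the mallet at (208,325) and the balancer foot at (342,262). I'll zoom in and measure sizes.

```bash
python3 - <<'E'
import cv2,numpy as np
a=cv2.imread("pics/scene0.png"); b=cv2.imread("pics/side0.png")
c1=cv2.resize(a[90:290,290:430],None,fx=3,fy=3,interpolation=cv2.INTER_CUBIC) #420x600
c2=cv2.resize(b[170:390,235:380],(380,577),interpolation=cv2.INTER_CUBIC)
c2=cv2.copyMakeBorder(c2,0,600-577,0,0,cv2.BORDER_CONSTANT)
cv2.imwrite("pics/crop1.png",np.hstack([c1,c2]))
E
```

```text
(no output)
```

View pics/crop1.png

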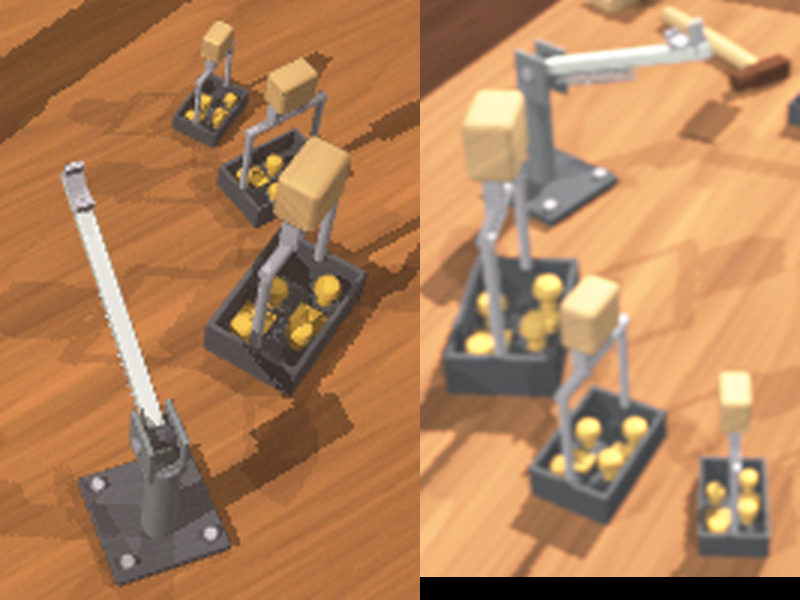

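```bash
cat > h.py <<'E'
import numpy as np,cv2
S=((461.888,315.51,193.492),np.array([[0.5317,0.8468,-0.0138,-304.1056],[0.7091,-0.454,-0.5395,-323.1965],[-0.4631,0.277,-0.8419,1609.0394]]))
D=((414.591,326.034,203.514),np.array([[-0.8911,-0.4534,-0.0206,509.2533],[-0.2037,0.4401,-0.8746,260.4872],[0.4056,-0.7751,-0.4845,937.478]]))
def P(c):
    (f,cx,cy),M=c; return np.array([[f,0,cx],[0,f,cy],[0,0,1]])@M
def proj(c,p):
    q=P(c)@np.append(p,1); return q[:2]/q[2]
def ground(c,uv,z=0):
    Q=P(c); H=np.c_[Q[:,:2],Q[:,2]*z+Q[:,3]]; g=np.linalg.solve(H,[uv[0],uv[1],1]); return g[:2]/g[2]
def tri(a,b):
    X=cv2.triangulatePoints(P(S),P(D),np.array(a,float).reshape(2,1),np.array(b,float).reshape(2,1)).ravel(); return X[:3]/X[3]
sc=lambda u,v:(290+u/3-.33,90+v/3-.33)
sd=lambda u,v:(235+(u-420)/2.6207-.3,170+v/2.6227-.3)
E
python3 - <<'E'
from h import *
np.set_printoptions(precision=1,suppress=True)
for n,a,b in [("smallgrip",(218,42),(736,402)),("medgrip",(293,86),(590,315)),("largegrip",(313,185),(495,137)),("hinge",(158,428),(535,72)),("saddle",(78,190),(685,40)),("tip",(72,163),(707,45))]:
    X=tri(sc(*a),sd(*b)); print(n,X,proj(S,X)-sc(*a),proj(D,X)-sd(*b))
for n,l in [("small",[(173,127),(213,145),(250,95)]),("med",[(220,188),(263,224)]),("large",[(207,342),(290,393),(362,280)]),("foot",[(80,482),(122,585),(230,548)])]:
    g=[ground(S,sc(*p)) for p in l]; print(n,*g,[np.linalg.norm(g[i+1]-g[i]) for i in range(len(g)-1)])
for n,l in [("small",[(700,553),(767,553)]),("med",[(532,482),(605,520),(663,430)]),("large",[(447,390),(550,393)]),("foot",[(550,222),(617,182)])]:
    g=[ground(D,sd(*p)) for p in l]; print("side",n,*g,[np.linalg.norm(g[i+1]-g[i]) for i in range(len(g)-1)])
E
```

```text
smallgrip [349.5 312.4 115.9] [-0.3 -0.1] [-0.7  0.2]
medgrip [466.3 315.6 155.8] [-0.3 -0.1] [-0.6  0.1]
largegrip [609.5 220.3 220.5] [-0.3 -0.1] [-0.5  0.1]
hinge [710.6  -0.8 153.5] [1.6 0.6] [ 1.8 -0.4]
saddle [521.1  36.2 245.8] [-0.1 -0. ] [-0.1  0. ]
tip [495.6  45.4 249.8] [-0.4 -0.2] [-0.5  0.2]
small [341.5 268.8] [386.2 291.1] [349.7 367.2] [np.float64(49.9124372137732), np.float64(84.44051200310403)]
med [438.6 263.3] [501.7 273.7] [np.float64(64.01194793866657)]
large [588.9 141.1] [679.6 175.6] [613.2 316.6] [np.float64(97.05451793985475), np.float64(155.8643134308143)]
foot [650.6 -46.7] [756.7 -69. ] [779.6  33. ] [np.float64(108.36577149902945), np.float64(104.54670402975925)]
side small [356.7 355.7] [312.1 333.9] [np.float64(49.627265312859215)]
side med [505.1 354.8] [434.6 361. ] [435.6 260.4] [np.float64(70.69761375238076), np.float64(100.56899387634809)]
side large [628. 302.] [544.  265.5] [np.float64(91.58725008546818)]
side foot [678.9  49.5] [650.7 -49. ] [np.float64(102.56063237097904)]
```

The medium basket at (380,148) is the target: its footprint is about 70 x 100 and the grip sits at z≈156. The small one is 50 wide with its grip at 116, and the large one is about 97 wide with its grip at 220. I'll raise the arm and look down from the wrist at both the swing arm and the basket.

```bash
cat >> h.py <<'E'
def R(th): return np.array([[np.cos(th),np.sin(th),0],[np.sin(th),-np.cos(th),0],[0,0,-1.]])
E
python3 - <<'E'
from h import *
from plant import env
import pickle
np.set_printoptions(precision=3,suppress=True)
env.line_to([205,-617,420],vel=250)
env.move_to([470,40,440],R(-0.2)); print(env.get_state()["joint_positions"],env.get_state()["t"])
f1=env.grab_frame("wrist"); 
env.move_to([466,312,330],R(0.)); env.dwell(.3); s=env.get_state(); print(s["joint_positions"],s["tool_pos"],s["t"],s["contact_force"])
f2=env.grab_frame("wrist")
pickle.dump((f1,f2),open("w.pkl","wb"))
for i,f in enumerate((f1,f2)): print(f["fx"],f["cx"],f["cy"],f["camera_from_world"].tolist())
cv2.imwrite("pics/w12.png",np.vstack([cv2.resize(f["frame"][:,:,::-1],(480,300),interpolation=cv2.INTER_AREA) for f in(f1,f2)]))
E
```

```text
[ 0.31   0.206 -0.571  1.594  0.113  1.376 -2.045] 3.5833
[-0.175  0.458 -0.711  1.591  0.315  1.21  -2.519] [466.616 311.132 330.428] 5.0583 [ 0.251 -0.115 -0.798]
353.5540705398517 315.16226941019306 199.72519419399688 [[-0.2008892328428837, -0.9796125277162624, 0.0016768032547521872, 130.38216730014466], [-0.9430098016022742, 0.1938460789363151, 0.2704740500733057, 346.8234090964743], [-0.26528480961004686, 0.05275408251854415, -0.9627258054959313, 730.842307643429], [0.0, 0.0, 0.0, 1.0]]
353.5540705398517 315.16226941019306 199.72519419399688 [[-0.0026235320250213847, -0.9999952613944191, 0.001610673283124713, 310.16987977812545], [-0.9629295075663135, 0.002960748455643915, 0.2697369040874522, 388.88487803070484], [-0.26974039470908817, -0.0008433014251659254, -0.9629327122415646, 628.9501752169192], [0.0, 0.0, 0.0, 1.0]]
```

View pics/w12.png

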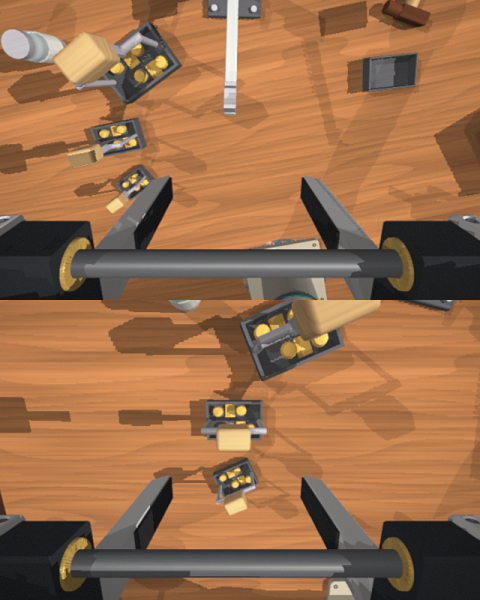

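The top half shows the swing arm, with its saddle at half-scale pixel (230,95). The bottom half shows the medium basket at (235,425), with its yaw close to 0. Next, a close crop of both.

```bash
python3 - <<'E'
import pickle,cv2,numpy as np
f1,f2=pickle.load(open("w.pkl","rb"))
a=f1["frame"][0:160,250:370,::-1]; b=f2["frame"][120:220,250:380,::-1]
A=cv2.resize(a,None,fx=3.5,fy=3.5,interpolation=cv2.INTER_CUBIC)   #420x560
B=cv2.resize(b,None,fx=2.8,fy=2.8,interpolation=cv2.INTER_CUBIC)   #364x280
B=cv2.copyMakeBorder(B,0,280,0,0,cv2.BORDER_CONSTANT)
cv2.imwrite("pics/crop2.png",np.hstack([A,B]))
E
```

```text
(no output)
```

View pics/crop2.png

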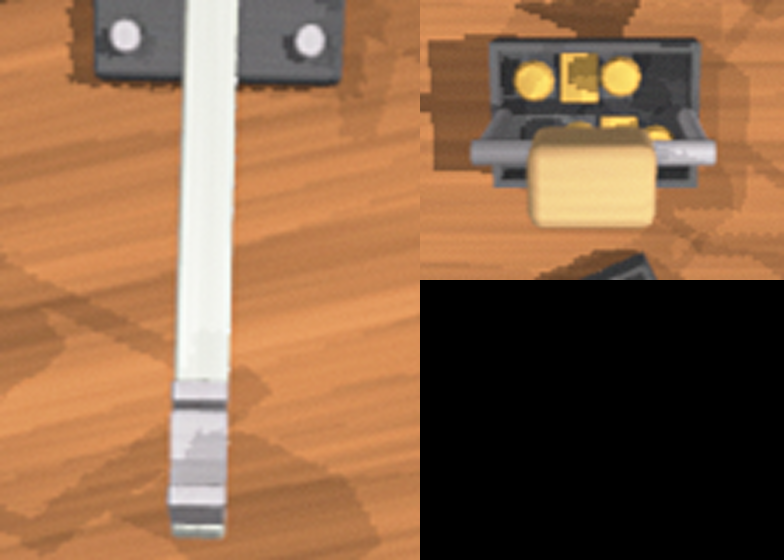

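```bash
cat > m.py <<'E'
from h import *
import pickle
from scipy.optimize import least_squares
f1,f2=pickle.load(open("w.pkl","rb"))
mk=lambda f:((f["fx"],f["cx"],f["cy"]),f["camera_from_world"][:3])
W1,W2=mk(f1),mk(f2)
A=lambda u,v:np.array([250+(u+.5)/3.5-.5,(v+.5)/3.5-.5]); B=lambda u,v:np.array([250+(u-420+.5)/2.8-.5,120+(v+.5)/2.8-.5])
def armpt(p,al,h,lat=0,s=0):
    a=.38-s; u=al*np.cos(a)-h*np.sin(a); z=155+al*np.sin(a)+h*np.cos(a); c,sn=np.cos(p[2]),np.sin(p[2])
    return np.array([p[0]-u*c-lat*sn,p[1]-u*sn+lat*c,z])
def footpt(p,x,y,z=8): c,sn=np.cos(p[2]),np.sin(p[2]); return np.array([p[0]+x*c-y*sn,p[1]+x*sn+y*c,z])
E
python3 - <<'E'
from m import *
np.set_printoptions(precision=1,suppress=True)
for W in(W1,W2): print("cam",-W[1][:,:3].T@W[1][:,3])
# post fit
obs=[(W1,A(95,79),lambda p:footpt(p,-55,55)),(W1,A(341,79),lambda p:footpt(p,-55,-55)),
 (S,sc(80,482),lambda p:footpt(p,-55,-55)),(S,sc(122,585),lambda p:footpt(p,55,-55)),(S,sc(230,548),lambda p:footpt(p,55,55)),
 (D,sd(550,222),lambda p:footpt(p,-55,55,0)),(D,sd(617,182),lambda p:footpt(p,-55,-55,0)),
 (W1,A(198,507),lambda p:armpt(p,239,29)),(W1,A(200,381),lambda p:armpt(p,205,23)),(S,sc(72,163),lambda p:armpt(p,239,29))]
r=lambda p:np.concatenate([proj(c,g(p))-o for c,o,g in obs])
q=least_squares(r,[712,-4,-.2],loss="soft_l1"); print(q.x[:2],np.round(q.x[2],3)); print(r(q.x).reshape(-1,2)); print("saddle",armpt(q.x,220,15))
for al,h in[(239,29),(239,-7),(220,15)]: 
    w=proj(W1,armpt(q.x,al,h)); print(al,h,(w[0]-250)*3.5,w[1]*3.5)
# basket
def bp(b,x,y,z): c,s=np.cos(b[2]),np.sin(b[2]); return np.array([b[0]+x*c-y*s,b[1]+x*s+y*c,z])
ob=[(W2,B(490,40),(35,50,30)),(W2,B(700,40),(35,-50,30)),(W2,(B(473,152)+B(715,152))/2,(0,0,115)),
 (S,sc(293,86),(0,0,157)),(D,sd(590,315),(0,0,157)),(D,sd(532,482),(35,50,0)),(D,sd(605,520),(-35,50,0)),(D,sd(663,430),(-35,-50,0)),(S,sc(263,224),(35,-50,0)),(S,sc(220,188),(-35,-50,0))]
rb=lambda b:np.concatenate([proj(c,bp(b,*g))-o for c,o,g in ob])
q=least_squares(rb,[468,312,0],loss="soft_l1"); print(q.x[:2],np.round(q.x[2],3)); print(rb(q.x).reshape(-1,2))
for v in(152,): print("bar ends",ground(W2,B(473,v),115),ground(W2,B(715,v),115))
print("block far edge",ground(W2,B(593,227),177),ground(W2,B(530,200),177),ground(W2,B(656,200),177))
E
```

```text
cam [547.1  21.9 609.6]
cam [544.9 309.5 500.2]
[716.6  -8.9] -0.221
[[-1.  -1.2]
 [-0.2  0.3]
 [-1.1 -0.5]
 [-1.4  0.4]
 [ 0.8 -0.3]
 [-0.2  1.7]
 [ 0.2 -0.3]
 [ 0.1 -1.7]
 [ 0.3  2. ]
 [-0.  -0.1]]
saddle [522.7  34.7 250.5]
239 29 197.18369946317617 499.88584331959817
239 -7 199.13389973900664 531.6689937067758
220 15 199.2784368021496 447.82251426079097
[467.8 312.8] 0.004
[[-0.6  0.4]
 [ 0.5 -0.2]
 [ 0.1 -0.9]
 [-0.7  0.3]
 [-0.5 -1.4]
 [-1.1  3.2]
 [ 0.5  1. ]
 [ 0.6  1.1]
 [-2.6  1.8]
 [-1.2 -1.1]]
bar ends [466.8 360.7] [466.6 264.9]
block far edge [453.4 312.8] [462.9 333.9] [462.8 291.5]
```

Basket is at (467,312.7) with yaw ≈0, and the saddle is at about (521.5,35,250) with arm yaw −0.22. Grasping now and weighing it.

```bash
cat >> h.py <<'E'
def force(env,n=8):
    F=[]; 
    for _ in range(n): env.dwell(.05); F.append(env.get_state()["contact_force"])
    return np.mean(F,0),np.std(F,0)
E
python3 - <<'E'
from h import *
from plant import env
np.set_printoptions(precision=2,suppress=True)
env.line_to([467.2,312.6,330],vel=60,rotation=R(0.003))
print("F0",*force(env))
env.line_to([467.2,312.6,149],vel=120)
print("F1",*force(env,4))
env.gripper_close(); s=env.get_state(); print("grip",s["gripper_width"]*94,s["tool_pos"],s["contact_force"])
env.line_to([467.2,312.6,169],vel=25)
env.line_to([467.2,312.6,330],vel=90)
env.dwell(.4); print("F2",*force(env,10)); s=env.get_state(); print(s["t"],s["gripper_width"]*94,s["tool_pos"],s["wrist_torque"])
f=env.grab_frame("side")["frame"][:,:,::-1]; cv2.imwrite("pics/lift.png",cv2.resize(f[100:380,200:480],(560,560)))
E
```

```text
F0 [-0.26  0.03  0.31] [0.37 0.4  0.38]
F1 [-0.36  0.34  0.4 ] [0.67 0.52 0.21]
grip 43.62011883856464 [467.31 314.03 149.31] [ 0.32  2.97 -1.19]
F2 [ 0.03  0.02 -7.65] [0.78 0.39 0.41]
12.2333 44.06173321337268 [467.22 312.59 330.01] [0.01 0.   0.03]
```

View pics/lift.png

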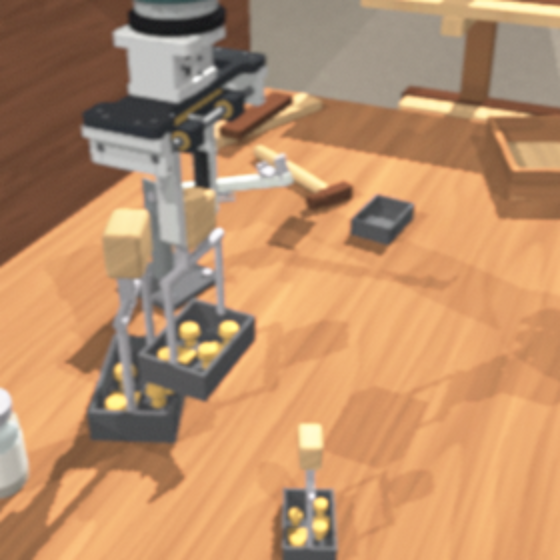

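Weight is about 8.0 N, so expect roughly 95 mm of sink and a saddle at z≈158, just below level. Moving to the pre-entry pose off the free end.

```bash
cat >> h.py <<'E'
PSI=-0.221; SAD=np.array([521.5,35.,250.5]); OUT=np.array([-np.cos(PSI),-np.sin(PSI),0]); G=34.
def bar(u,dz): return SAD+u*OUT+np.array([0,0,dz+G])   # TCP for bar at u outward, dz above saddle
E
python3 - <<'E'
from h import *
from plant import env
np.set_printoptions(precision=2,suppress=True)
env.line_to(bar(62,31.5),vel=100,rotation=R(PSI)); env.dwell(.5)
s=env.get_state(); print(s["t"],s["tool_pos"],bar(62,31.5),s["joint_positions"],s["contact_force"])
a=env.grab_frame("side")["frame"][:,:,::-1]; b=env.grab_frame("scene")["frame"][:,:,::-1]
A=cv2.resize(a[130:270,250:400],None,fx=4,fy=4,interpolation=cv2.INTER_CUBIC)[:,:400]
A=cv2.resize(a[130:280,270:370],(400,600),interpolation=cv2.INTER_CUBIC); B=cv2.resize(b[80:230,265:365],(400,600),interpolation=cv2.INTER_CUBIC)
cv2.imwrite("pics/pre.png",np.hstack([A,B]))
E
```

```text
15.575 [460.99  48.6  316.01] [461.01  48.59 316.  ] [ 0.33  0.29 -0.64  1.85  0.2   1.06 -2.18] [ 0.54 -0.04 -8.16]
```

View pics/pre.png

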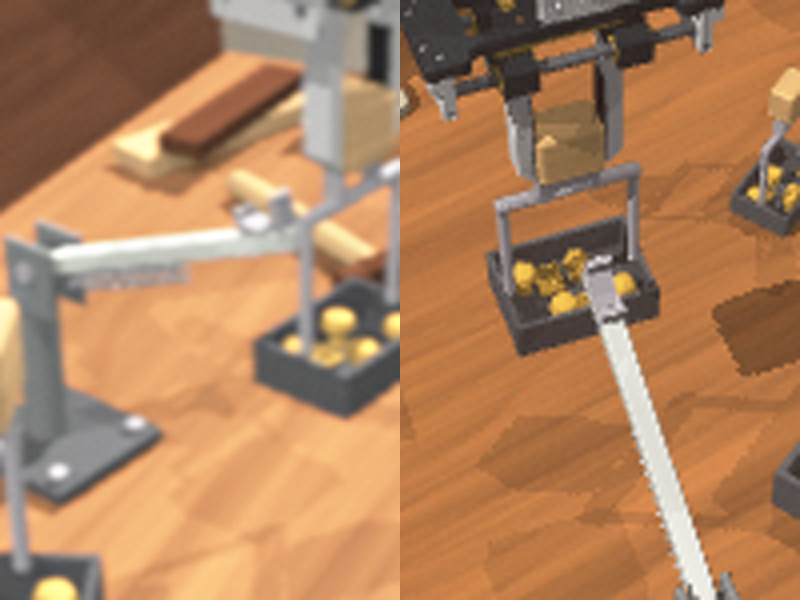

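Pre-entry looks right: the tip is at (598,258) in the scene half, inside the bail window and below the bar. Passing over the tip and descending square to the arm.

```bash
python3 - <<'E'
from h import *
from plant import env
np.set_printoptions(precision=2,suppress=True)
print("F",*force(env,10))
for u,dz,v in [(5,31.5,45),(-7.4,18.6,30),(-2.2,5.6,20)]:
    r=env.line_to(bar(u,dz),vel=v,until_force=4); s=env.get_state(); print(r,s["tool_pos"]-bar(u,dz),s["contact_force"])
    if r: break
env.dwell(.2); print("F",*force(env,10), env.get_state()["t"])
a=env.grab_frame("side")["frame"][:,:,::-1]; b=env.grab_frame("scene")["frame"][:,:,::-1]
A=cv2.resize(a[130:280,250:350],(400,600),interpolation=cv2.INTER_CUBIC); B=cv2.resize(b[80:230,265:365],(400,600),interpolation=cv2.INTER_CUBIC)
cv2.imwrite("pics/in.png",np.hstack([A,B]))
E
```

```text
F [ 0.04 -0.19 -7.87] [0.44 0.51 0.39]
False [-0.3   0.11  0.05] [-0.16 -0.55 -7.42]
False [-0.06  0.12 -0.02] [-0.45 -0.22 -7.57]
False [0.19 0.03 0.11] [ 0.5  -0.55 -7.72]
F [-0.19 -0.28 -7.84] [0.55 0.49 0.55] 19.8917
```

View pics/in.png

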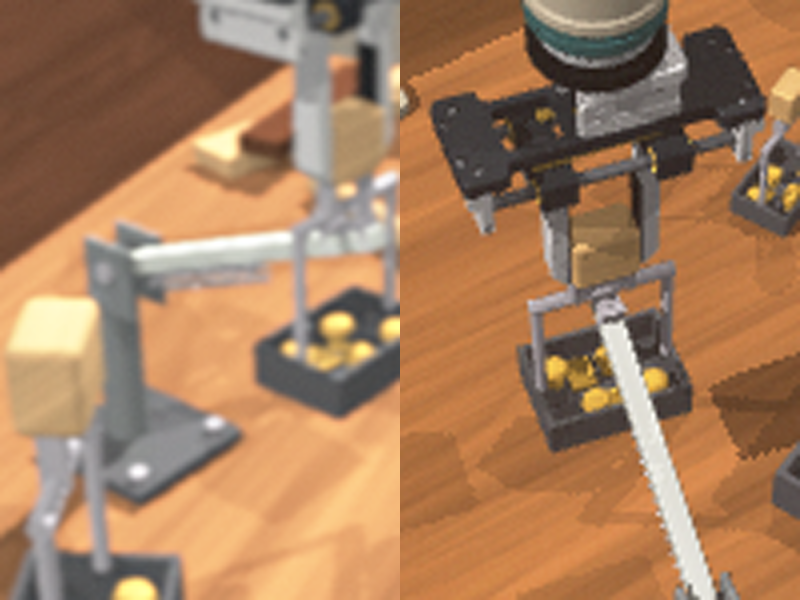

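The bar sits just above the saddle, with the straps on either side of the arm. Now following the saddle's arc down slowly while watching the forces.

```bash
cat >> h.py <<'E'
def arc(s,du=0,dz=0):
    r=np.hypot(220,15); p0=.38+np.arctan2(15,220); p=p0-s
    return bar(r*(np.cos(p)-np.cos(p0))+du, r*(np.sin(p)-np.sin(p0))+dz)
E
python3 - <<'E'
from h import *
from plant import env
np.set_printoptions(precision=2,suppress=True)
env.line_to(bar(0,0),vel=8)
for s in np.arange(0,.19,.03):
    env.line_to(arc(s),vel=12); F,_=force(env,6); st=env.get_state()
    print(round(s,2),"Fout %.2f Flat %.2f Fz %.2f"%(F@OUT,F@np.array([OUT[1],-OUT[0],0]),F[2]),st["wrist_torque"],round(st["t"],1))
E
```

```text
0.0 Fout -1.20 Flat -0.26 Fz -6.99 [-0.12 -0.37  0.01] 21.4
0.03 Fout -2.76 Flat -0.15 Fz -6.04 [-0.17 -0.8  -0.03] 22.4
0.06 Fout -4.65 Flat -0.02 Fz -6.60 [-0.19 -1.22 -0.06] 23.4
0.09 Fout -4.70 Flat -0.02 Fz -5.76 [-0.17 -1.29 -0.  ] 24.4
0.12 Fout -5.12 Flat 0.33 Fz -5.73 [-0.24 -1.41  0.03] 25.4
0.15 Fout -5.42 Flat -0.00 Fz -5.25 [-0.25 -1.48 -0.06] 26.4
0.18 Fout -5.35 Flat -0.02 Fz -4.56 [-0.36 -1.43  0.01] 27.4
```

The bar presses outward against the tip side (Fout ≈ −5 N), so I'm too far out. I'll nudge toward the post until that force vanishes.

```bash
python3 - <<'E'
from h import *
from plant import env
np.set_printoptions(precision=2,suppress=True)
for du in (-1,-2,-3,-4,-5,-6):
    env.line_to(arc(.18,du),vel=8); F,_=force(env,6); st=env.get_state()
    print(du,"Fout %.2f Fz %.2f"%(F@OUT,F[2]),st["wrist_torque"],round(st["t"],1))
    if F@OUT>-.6: break
a=env.grab_frame("side")["frame"][:,:,::-1]; b=env.grab_frame("scene")["frame"][:,:,::-1]
A=cv2.resize(a[140:290,260:360],(400,600),interpolation=cv2.INTER_CUBIC); B=cv2.resize(b[100:250,265:365],(400,600),interpolation=cv2.INTER_CUBIC)
cv2.imwrite("pics/seat.png",np.hstack([A,B]))
E
```

```text
-1 Fout -2.28 Fz -3.69 [ 0.08 -0.5   0.  ] 28.0
-2 Fout 3.20 Fz -2.66 [0.57 1.11 0.02] 28.6
```

View pics/seat.png

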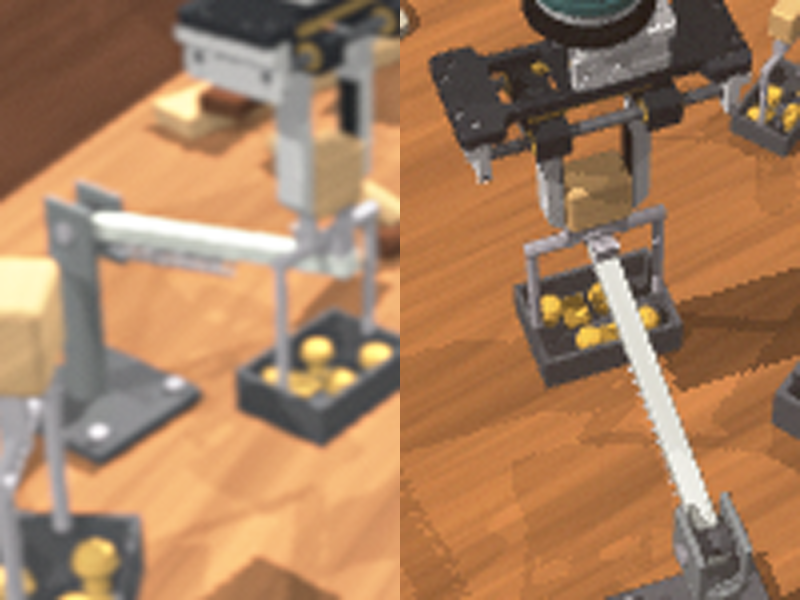

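Now seated; neutral is about du = −1.4, and the arm carries about 4.7 N at this depth, as expected. Continuing down with horizontal force nulling.

```bash
python3 - <<'E'
from h import *
from plant import env
np.set_printoptions(precision=2,suppress=True)
du=-1.4; s=.18
for k in range(14):
    env.line_to(arc(s,du),vel=12); F,_=force(env,6 if F_ else 6) if (F_:=1) else 0
    fo=F@OUT; print(round(s,3),round(du,2),"Fout %.2f Fz %.2f"%(fo,F[2]),env.get_state()["wrist_torque"],round(env.get_state()["t"],1))
    du+=np.clip(.6*fo/5.4,-.5,.5)
    if F[2]>-1.2: break
    s+=.03
env.line_to(arc(s,du),vel=8); env.dwell(.2); F,sd_=force(env,20); print(s,du,"Fout %.2f"%(F@OUT),F,sd_,env.get_state()["t"])
E
```

```text
0.18 -1.4 Fout 5.33 Fz -1.83 [ 0.64  1.33 -0.02] 29.2
0.21 -0.9 Fout 4.36 Fz -2.07 [ 0.51  1.1  -0.  ] 30.3
0.24 -0.42 Fout 1.73 Fz -2.27 [0.26 0.21 0.07] 31.3
0.27 -0.22 Fout -1.30 Fz -2.33 [-0.03 -0.39 -0.01] 32.3
0.3 -0.37 Fout -2.37 Fz -2.10 [-0.19 -0.61 -0.03] 33.3
0.33 -0.63 Fout -1.37 Fz -1.50 [-0.12 -0.4   0.03] 34.3
0.36 -0.78 Fout -0.50 Fz -1.41 [ 0.   -0.14 -0.01] 35.3
0.39 -0.84 Fout 0.84 Fz -0.48 [ 0.13  0.13 -0.  ] 36.3
0.3900000000000001 -0.7461815565989451 Fout 0.88 [-0.82  0.36 -0.67] [0.5  0.69 0.5 ] 37.725
```

```bash
python3 - <<'E'
from h import *
from plant import env
np.set_printoptions(precision=2,suppress=True)
du=-.62; s=.40
for k in range(4):
    env.line_to(arc(s,du),vel=6); F,_=force(env,12)
    fo=F@OUT; print(round(s,3),round(du,2),"Fout %.2f Fz %.2f"%(fo,F[2]),env.get_state()["wrist_torque"],round(env.get_state()["t"],1))
    du+=np.clip(.5*fo/5.4,-.2,.2)
    if F[2]>-.15: break
    s+=.012
env.line_to(arc(s,du),vel=6); env.dwell(.3); F,sd_=force(env,20); print(s,du,"Fout %.2f"%(F@OUT),F,env.get_state()["tool_pos"],env.get_state()["t"])
f=env.grab_frame("side"); cv2.imwrite("pics/side_pre.png",f["frame"][:,:,::-1])
E
```

```text
0.4 -0.62 Fout 0.24 Fz -0.61 [ 0.08  0.06 -0.01] 38.8
0.412 -0.6 Fout -0.27 Fz -0.18 [ 0.03 -0.1   0.04] 40.0
0.424 -0.62 Fout -0.27 Fz 0.05 [-0.05 -0.11 -0.07] 41.2
0.42400000000000004 -0.647786407133355 Fout -0.40 [ 0.36 -0.19  0.18] [500.95  39.63 194.27] 42.775
```

Forces are near zero, so the arm carries essentially the whole weight. A tiny further sink, then release.

```bash
python3 - <<'E'
from h import *
from plant import env
np.set_printoptions(precision=2,suppress=True)
env.line_to(arc(.429,-.68),vel=5); env.dwell(.4); F,_=force(env,12); print("pre",F,"Fout %.2f"%(F@OUT))
a0=env.grab_frame("side")["frame"][:,:,::-1]
env.open_gripper(); print(env.get_state()["t"],env.get_state()["gripper_width"])
a1=env.grab_frame("side")["frame"][:,:,::-1]; env.dwell(1.0); print(force(env,8)[0],env.get_state()["t"])
a2=env.grab_frame("side")["frame"][:,:,::-1]
c=[cv2.resize(a[160:310,255:355],(260,390),interpolation=cv2.INTER_CUBIC) for a in(a0,a1,a2)]
cv2.imwrite("pics/rel.png",np.hstack(c))
E
```

```text
pre [ 0.05 -0.01  0.01] Fout -0.05
45.15 1.001315164564653
[-0.19 -0.03 -0.27] 46.6
```

View pics/rel.png

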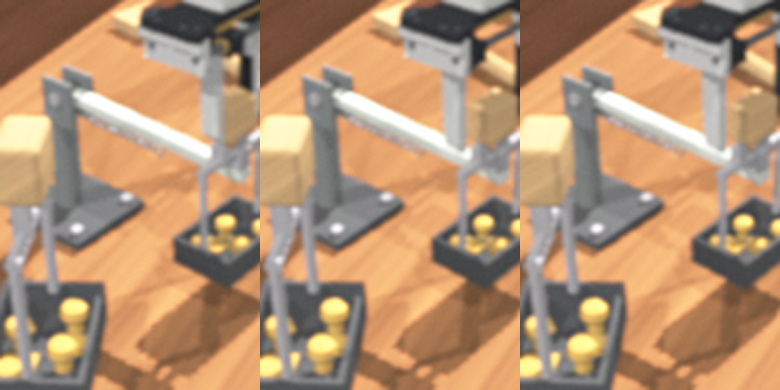

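The release was calm: the basket and arm are in the same place before and after. Retreating straight up, checking stillness and the bystanders, and handing in if it is still.

```bash
python3 - <<'E'
from h import *
from plant import env
p=env.get_state()["tool_pos"]
print(env.line_to(p+[0,0,60],vel=40,until_force=5)); print(env.line_to(p+[0,0,200],vel=90)); 
g=lambda n:env.grab_frame(n)["frame"][:,:,::-1]
a=g("side"); env.dwell(1.2); b=g("side"); env.dwell(.4); c=g("side"); d=g("scene")
dif=lambda x,y:int((np.abs(x.astype(int)-y).max(2)>25).sum())
print("still",dif(a[150:330,250:400],b[150:330,250:400]),dif(b[150:330,250:400],c[150:330,250:400]))
o=cv2.imread("pics/scene0.png")
for n,(x0,x1,y0,y1) in dict(tray=(180,235,225,270),mallet=(190,235,275,380),jar=(430,465,155,195)).items(): print(n,dif(o[y0:y1,x0:x1],d[y0:y1,x0:x1]))
print(env.get_state()["t"])
cv2.imwrite("pics/end.png",np.hstack([cv2.resize(c[120:320,240:400],(480,600)),cv2.resize(d[90:290,300:400],(300,600))]))
E
```

```text
False
False
still 0 0
tray 0
mallet 1
jar 0
51.8083
```

View pics/end.png

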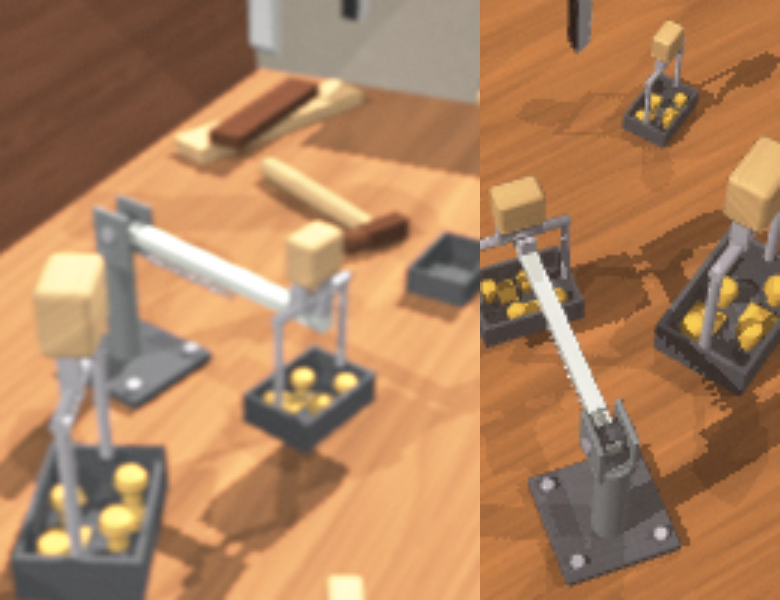

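The basket hangs in the saddle at (312,300) in the left half, still and with the gripper clear. Handing in.

```bash
python3 -c "
from plant import env
print(env.finish_job(), env.get_state()['t'])"
```

```text
the job is handed in; nothing more can be done
the job is handed in; nothing more can be done
```

The basket is hanging by its bar in the saddle, and I handed the job in at about 52 s of the 72 s allowed. I chose the medium basket: its footprint measured 70 x 100 mm and its grip was at the right height. It weighed about 8 N.

**Lowering and release:** I lowered it along the saddle's arc and let go when the averaged wrist force was near zero (0.0 N vertical, −0.05 N along the arm). The side pictures before and after release showed no visible drop or spring-up.

**Last checks:** pictures up to 1.6 s apart showed the basket and arm still, with the gripper clear. The tray and jar had not changed at all in the pictures; the mallet differed by one pixel, which I take as noise.

**What went less well:** on the way down the saddle was 1–2 mm off my estimate. The held bar pushed sideways on the arm with up to about 5 N until I corrected it by force feedback. The neutral point also shifted as I corrected, perhaps because the grip slipped slightly. The sideways force was back to about zero before I let go.

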